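# Close the coating jars and hang the sample baskets to dry

### The arm

A 6-joint arm with a two-finger parallel gripper is mounted at the origin on the work surface. World frame = base frame: x ahead of the robot, y to its left, z up, the work surface at z = 0. Lengths are in mm, angles in rad, forces in N, time in s.
With the tool pointing down it reaches from about 350 to 775 mm from the base axis. Payload 7.3 kg.
Tool frame: the origin (TCP) lies on the centre line of the jaws, within the pads' length; the fingertips stand 14 mm ahead of it and the grasp point (between the pads) lies 5 mm behind it; z points along the fingers, y is the line along which they close (so a half turn about z gives the same grasp; the last joint's range is limited). The gripper opens to 92 mm and grips with 3 to 60 N. Pads are 19 mm wide; open, the fingers measure 130 mm over their backs; the gripper's body (75 mm by 190 mm) begins 47 mm behind the grasp point.
Start: joints at [-1.44, 0.342, 1.524, -0, 1.275, -0.146], TCP at [143.493, -505.028, 240.741] pointing down, gripper open.
Joint ranges: [-2.53, 2.53], [-0.77, 2.02], [0.04, 2.7], [-1, 4.14], [0.28, 2.66], [-3.11, 3.11]. Speed limits (rad/s): [2.57, 2.57, 3.14, 3.14, 3.14, 3.14].

### API

Orientations are given as [roll, pitch, yaw] about the fixed x, y, z axes, in that order (R = Rz(yaw) Ry(pitch) Rx(roll)).
In Python, from plant import get_obs, capture, bot, spot_in, trace, pinpoint gives the robot as it stands.
- The arm moves only by the tool play_rows, never from a script. Its argument "rows" is a list of rows, each a list of 2 entries, a list of its own where there are three numbers: the shift along the world's x, y, z in units of 3 cm (1.0 is 3 cm), then the turn, a rotation vector about the world's x, y, z in units of 8 degrees (1.0 is 8 degrees). A call has 1 to 12 rows; each row shifts and turns the commanded pose from where the row before left it; what a row does not reach is not made up. A row lasts 1/8 s, in which the tool goes at most 62.5 mm and 10.7 degrees, less where a joint would pass 70% of its speed; a pose out of reach is approached as far as the arm can. A call with a number of a shift or a turn outside -1 to 1 is refused whole. A call with a gripper value outside its range is refused whole. "hand" is the opening, from -1 (shut) to 1 (fully open), set as the call begins (left out, the last holds). The fingers move at their own pace and stop on an object; the grip force is fixed at half the most. Time passes only in rows, so rows that do not move let the fingers close. It gives the time, the measured TCP pose, the force, the opening and the grip force at its end, in the units of the state.
- get_obs(): the state, without advancing time (a new reading comes with each control period).
- capture(name): name is "scene" or "top"; returns a dict with "frame" (480x640x3 uint8, red, green, blue), "fov_y" (degrees; the focal length in pixels is half the picture's height over the tangent of half this angle, whatever the lens; pixels are square), "cx", "cy" (the principal point, pixels), "rvec" (rotation vector, rad) and "tvec" (3), from world to camera coordinates, as OpenCV has them. Camera axes: x right, y down, z forward; pixel columns grow to the right and rows downward; lengths in mm; the calibration is good to about 2 mm. A picture is of the moment at which its call begins. There is no depth.
- bot.close_job(): hands the job in; it is judged then, once.
Trained networks look in the newest picture that a camera, given by its name, has taken for a name from the list of things; names that differ only in an ending like _2 or _b are one class to them, and where a whole thing is asked for, a point or a joint stands for the part that bears it (a point fixed in the world has none). Each returns a list of dicts, best first, with "p" (0 to 1); they miss things now and then, are a little off and sometimes report something else, mostly with a low value. They report only what shows in the picture. A call takes as long as a camera call. They do not tell look-alikes from the thing itself.
- spot_in(query, camera): "at" ([row, column] in pixels, amid what is visible of it).
- trace(query, camera): "mask" (480x640 bool, what is visible of it) and "at" ([row, column] in pixels, amid what is visible of it).
- pinpoint(query, camera): "at" ([row, column] in pixels: a listed point, or the origin of a listed thing).
The state is a dict: "time": time; "joint_positions": joint angles; "dq": joint speeds; "tau": joint torques, N m; "tool_pos": TCP position; "tcp_rot": TCP orientation; "contact_force": force on the tool from outside, world axes, zero at the start; "moment": the same for the moment, N m; "grip_width": finger opening in mm; "finger_force": force on a finger pad.
Only numpy, scipy, OpenCV 4.12 (cv2) and the standard library are available. Lean on these libraries where they do the work, as an engineer would, in place of code of your own. Each camera call takes 0.05 s, during which the arm holds its last target. There are 200 camera calls.

### The job

The dip-coating run is over: first twist the red caps of both big amber jars in the metal holders clockwise until they are fully home. Then take every sample basket on the bench, hook it onto the bare half of the drying rail and slide it along, without lifting it off the bar, until it hangs still and centred on the band of its own colour (a basket cannot pass another, so mind the order). Leave everything else on the bench where it stands.

Things in the scene. Friction and masses are not known exactly. Their poses are not given: they have to be found in the camera images.
- rail: fixed drying rail: flat bar 24 (x) by 12 mm tall along its y, axis at x = 0, 195 mm over the origin (on the table). Posts at y = -257, +257 mm, 6 mm over the axis; tray 130 mm wide. Bare half y -240 to -50 (black ring); banded half y -50 to 240 has a keeper strip x 16 to 38, y -40 to 250, z 212 to 216 mm: hooks slide under it (5 mm play) but cannot go on or off there. Legs: x 54 mm
- mark_red: red band, 24 mm wide, painted round the rail, with a red stripe on the tray below it; origin on the bar's axis at the middle of the band, y along the bar. Bands are 70 mm or more apart, in an order that changes
- mark_yellow: yellow band, 24 mm wide, painted round the rail, with a yellow stripe on the tray below it; origin on the bar's axis at the middle of the band, y along the bar. Bands are 70 mm or more apart, in an order that changes
- mark_blue: blue band, 24 mm wide, painted round the rail, with a blue stripe on the tray below it; origin on the bar's axis at the middle of the band, y along the bar. Bands are 70 mm or more apart, in an order that changes
- basket_red: white sample basket with red hook and tab, may be absent; 0.18 to 0.29 kg, stands loose and upright, 174 mm tall; origin at the centre of its underside, z up. Body 84 (x) by 60 (y) by 46 mm. C hook above, 40 mm wide (y), mouth open to its +x. Top: upright grip tab 14 (x) by 26 mm (y), z 118 to 174 mm: pinch high from above across x, above the keeper. Hangs level
- seat_red (a point): point of the red basket on its centre line, z = 107 mm; on the bar's axis when hung. Hook: lower arm top z 58, back leg inside x = -27, flat top x -32 to 20, z 113 to 118; below it a pocket for the bar 27 wide (x), z 101 to 113, flaring at 45 degrees to 36; flare and lip end at z 94, x 23 mm. The bar enters sideways at z 58 to 94, then lower the basket
- basket_yellow: white sample basket with yellow hook and tab, may be absent; 0.18 to 0.29 kg, stands loose and upright, 174 mm tall; origin at the centre of its underside, z up. Body 84 (x) by 60 (y) by 46 mm. C hook above, 40 mm wide (y), mouth open to its +x. Top: upright grip tab 14 (x) by 26 mm (y), z 118 to 174 mm: pinch high from above across x, above the keeper. Hangs level
- seat_yellow (a point): point of the yellow basket on its centre line, z = 107 mm; on the bar's axis when hung. Hook: lower arm top z 58, back leg inside x = -27, flat top x -32 to 20, z 113 to 118; below it a pocket for the bar 27 wide (x), z 101 to 113, flaring at 45 degrees to 36; flare and lip end at z 94, x 23 mm. The bar enters sideways at z 58 to 94, then lower the basket
- basket_blue: white sample basket with blue hook and tab, may be absent; 0.18 to 0.29 kg, stands loose and upright, 174 mm tall; origin at the centre of its underside, z up. Body 84 (x) by 60 (y) by 46 mm. C hook above, 40 mm wide (y), mouth open to its +x. Top: upright grip tab 14 (x) by 26 mm (y), z 118 to 174 mm: pinch high from above across x, above the keeper. Hangs level
- seat_blue (a point): point of the blue basket on its centre line, z = 107 mm; on the bar's axis when hung. Hook: lower arm top z 58, back leg inside x = -27, flat top x -32 to 20, z 113 to 118; below it a pocket for the bar 27 wide (x), z 101 to 113, flaring at 45 degrees to 36; flare and lip end at z 94, x 23 mm. The bar enters sideways at z 58 to 94, then lower the basket
- jar_a: coating jar a (robot's left): amber glass, 80 mm across, fixed in a 110 mm square aluminium holder; origin on the table under its axis, z up. The red screw cap sits at z = 124 to 152 mm. A white tick on the shoulder (at its own -x) shows where the white line on the cap points when the cap is home
- cap_a (a joint): angle of the red captive cap of jar a, rad: 0 = home against its stop, grows anticlockwise seen from above to 2.5 = loose; starts at 1.5 to 2.4. It stays on the jar, does not rise, and stays where left; friction torque about 0.1 N m
- cap_a_top (a point): centre of the top face of cap a (54 mm across, 28 mm tall, round), 152 mm above the table, on its turning axis
- jar_b: coating jar b (robot's right): amber glass, 80 mm across, fixed in a 110 mm square aluminium holder; origin on the table under its axis, z up. The red screw cap sits at z = 124 to 152 mm. A white tick on the shoulder (at its own -x) shows where the white line on the cap points when the cap is home
- cap_b (a joint): angle of the red captive cap of jar b, rad: 0 = home against its stop, grows anticlockwise seen from above to 2.5 = loose; starts at 1.5 to 2.4. It stays on the jar, does not rise, and stays where left; friction torque about 0.1 N m
- cap_b_top (a point): centre of the top face of cap b (54 mm across, 28 mm tall, round), 152 mm above the table, on its turning axis
- amber: bystander: small amber glass bottle with a white cap, 44 mm across, 85 mm tall; leave alone
- tub: bystander: white screw-top tub, 72 mm across, 75 mm tall; leave alone
- tape: bystander: roll of cream tape lying flat, 70 mm across, 22 mm tall; leave alone
- dish: bystander: clear shallow dish, 84 mm across, 16 mm tall; leave alone
- spatula: bystander: lab spatula lying flat, 160 mm long; leave alone
- dark_tub: bystander: black tub with a red lid, 60 mm across, 70 mm tall; leave alone
- wash: bystander: white wash bottle with a blue cap, 56 mm across, 110 mm tall; leave alone
Things that resemble listed ones, but are neither listed nor needed, are in the scene too. What is meant by the basket_yellow is not black or turquoise, and is the smaller of those in its own colour.

How it is judged (in metres and radians):
On the way:
1. both jar caps are home (value of joint each of cap_a, cap_b below 0.12 rad), for 0.2 s.
At the end, for the whole second after the job is handed in: Both caps within 0.12 rad of home; each basket present hangs seated on the rail (seat within 12 mm sideways and 8 mm in height of the bar's axis), within 12 mm of the middle of its own colour's band along the bar, upright within 0.2 rad, released and at rest (slower than 0.08 m/s) (all of step 1 and y of seat_red in the frame of mark_red between -0.012 and 0.012 m and x of seat_red in the frame of mark_red between -0.012 and 0.012 m and z of seat_red in the frame of mark_red between -0.008 and 0.008 m and angle between each of basket_red, basket_yellow, basket_blue's own z axis and vertical below 0.2 rad and linear speed of each of basket_red, basket_yellow, basket_blue below 0.08 m/s and y of seat_yellow in the frame of mark_yellow between -0.012 and 0.012 m and x of seat_yellow in the frame of mark_yellow between -0.012 and 0.012 m and z of seat_yellow in the frame of mark_yellow between -0.008 and 0.008 m and y of seat_blue in the frame of mark_blue between -0.012 and 0.012 m and x of seat_blue in the frame of mark_blue between -0.012 and 0.012 m and z of seat_blue in the frame of mark_blue between -0.008 and 0.008 m); the robot touches nothing.
It fails at once if a bystander was pushed aside by more than 50 mm (distance of any of amber, tub, tape, dish, spatula, dark_tub, wash from where it was at the start of the episode above 0.05 m).
Of basket_red, basket_yellow, basket_blue only 2 to 3 are there at a start; the rules pass over those that are not, and their reading is None.
At some moment in a run one of basket_red, basket_yellow, basket_blue may be knocked a few centimetres aside while the robot is not near it.
It also fails if it takes over 210 s, if anything falls off the work surface, if the arm or the gripper's body presses on something with over 40 N, if the wrist force passes 120 N, or if a joint passes its speed limit or range.

## Working session

There is one attempt and no reset: what is moved stays moved. The work goes in short steps, Python scripts to look and compute and a tool call to move; the robot and the scene stay as the last step left them, time stands still between calls to the robot, and variables do not carry over. Pictures are saved under pics/ and viewed, at most 14 in all, crops included, and the job is handed in when it is done.

Besides the shell and the picture viewer there is one more tool, called after ">>>" by a JSON object that holds its "op" and its "data", one argument or row to a line. play_rows: Moves the arm, as the interface text tells. Shifts and turns lie within -1 to 1; 1 stands for 3 cm of shift or 8 degrees of turn. Its arguments: {"type":"object","properties":{"rows":{"type":"array"},"hand":{"type":"number"}},"required":["rows"]}

```bash
mkdir -p pics; ls; cat > h.py <<'E'
import numpy as np, cv2
from plant import get_obs, capture, bot, spot_in, trace, pinpoint
def cam(name):
    c=capture(name); f=240/np.tan(np.radians(c["fov_y"]/2))
    c["K"]=np.array([[f,0,c["cx"]],[0,f,c["cy"]],[0,0,1]]); c["R"]=cv2.Rodrigues(np.array(c["rvec"],float))[0]; c["t"]=np.array(c["tvec"],float)
    return c
def save(c,fn,box=None,scale=1):
    im=c["frame"][:,:,::-1]
    if box: r0,r1,c0,c1=box; im=im[r0:r1,c0:c1]
    if scale!=1: im=cv2.resize(im,None,fx=scale,fy=scale,interpolation=cv2.INTER_CUBIC)
    cv2.imwrite(fn,im)
def ray(c,at):
    d=c["R"].T@np.linalg.inv(c["K"])@np.array([at[1],at[0],1.]); return -c["R"].T@c["t"],d
def onz(c,at,z):
    o,d=ray(c,at); return o+d*(z-o[2])/d[2]
def proj(c,P):
    q=(c["R"]@np.atleast_2d(P).T).T+c["t"]; q=q@c["K"].T; return q[:,[1,0]]/q[:,2:]
E
python3 - <<'E'
from h import *
np.set_printoptions(precision=1,suppress=True)
for n in("scene","top"):
    c=cam(n); save(c,f"pics/{n}1.png"); print(n,c["fov_y"],-c["R"].T@c["t"], c["R"][2])
    zs=dict(rail=195,mark_red=195,mark_yellow=195,mark_blue=195,basket_red=0,basket_yellow=0,basket_blue=0,seat_red=107,seat_yellow=107,seat_blue=107,jar_a=0,cap_a_top=152,jar_b=0,cap_b_top=152,amber=0,tub=0,tape=0,dish=0,spatula=0,dark_tub=0,wash=0)
    for q,z in zs.items():
        print(q,[(round(d["p"],2),np.round(d["at"]),onz(c,d["at"],z)[:2]) for d in pinpoint(q,n)[:4] if d["p"]>.2])
E
```

```text
pics
scene 55.281877146999044 [1066.5  475.6 1015.9] [-0.5 -0.3 -0.8]
rail []
mark_red [(0.78, array([276., 295.]), array([632.8, 131.8])), (0.52, array([294., 267.]), array([701.3, 106.9]))]
mark_yellow [(0.84, array([252., 264.]), array([614.2,  36.3])), (0.68, array([284., 321.]), array([623. , 192.5]))]
mark_blue [(0.72, array([286., 324.]), array([623.2, 198.8]))]
basket_red [(0.94, array([227., 258.]), array([ 441.4, -132.8]))]
basket_yellow [(0.95, array([269., 336.]), array([455.4, 134.6])), (0.88, array([389., 516.]), array([536.5, 645. ])), (0.66, array([240., 374.]), array([317.9, 179.8])), (0.21, array([294., 264.]), array([618.1,  13.8]))]
basket_blue [(0.88, array([246., 289.]), array([454.1, -18.3])), (0.38, array([245., 343.]), array([374.5, 111.3]))]
seat_red [(0.58, array([201., 255.]), array([ 437.8, -129.4])), (0.34, array([154., 215.]), array([ 343.2, -344.3]))]
seat_yellow [(0.97, array([364., 535.]), array([520.6, 645.1])), (0.78, array([244., 340.]), array([448.5, 140.8])), (0.62, array([214., 381.]), array([309.3, 187.1])), (0.24, array([279., 418.]), array([
[... 3041 characters left out ...]
, -297.8]))]
amber [(0.69, array([249., 415.]), array([ 459.5, -142.8])), (0.61, array([236., 503.]), array([ 500.2, -406. ]))]
tub [(0.58, array([232., 224.]), array([507.6, 426.8])), (0.29, array([158., 427.]), array([ 742.8, -186.9]))]
tape [(0.82, array([153., 352.]), array([756.5,  41.6])), (0.59, array([272., 470.]), array([ 393.3, -303.9])), (0.59, array([154., 428.]), array([ 753.4, -190. ]))]
dish [(0.8, array([185., 239.]), array([653.4, 387.4])), (0.24, array([263., 483.]), array([ 418.2, -344.7]))]
spatula [(0.83, array([188., 490.]), array([ 647.7, -373.5]))]
dark_tub [(0.89, array([152., 306.]), array([758.7, 184. ]))]
wash [(0.77, array([158., 432.]), array([ 741.3, -201.9]))]
```

View pics/scene1.png

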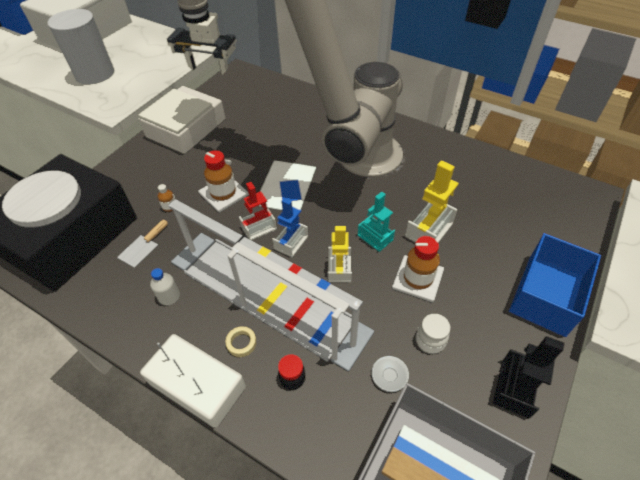

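View pics/top1.png

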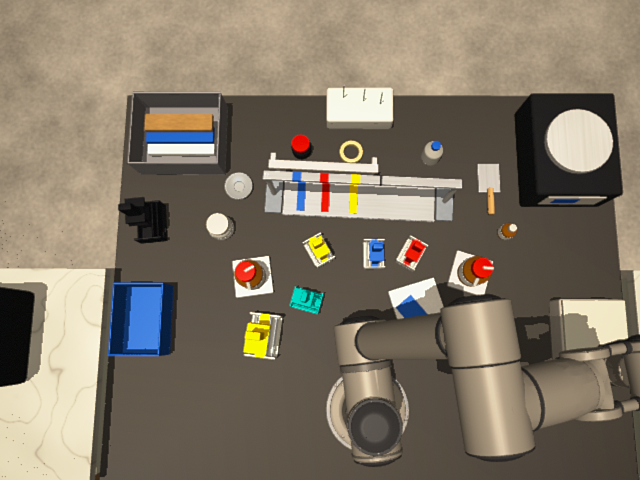

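The scene shows three candidate yellow baskets and some decoys:
- **Yellow, small:** scene (269,336), top (250,318).
- **Yellow, big:** scene (240,430), top (335,262).
- **Turquoise and black:** these are decoys.

The small one is the one meant. Red is at top (251,414) and blue at top (252,374). Along the rail from the bare end the bands run yellow, red, blue. I'll confirm with enlarged crops.

```bash
python3 - <<'E'
from h import *
a=cv2.imread("pics/top1.png"); b=cv2.imread("pics/scene1.png")
def cr(im,r,c,h,s=5): return cv2.resize(im[r-h:r+h,c-h:c+h],(s*2*h,s*2*h),interpolation=cv2.INTER_CUBIC)
t=np.vstack([np.hstack([cr(a,275,250,28),cr(a,270,478,28)]),np.hstack([cr(b,255,425,28),cr(b,170,217,28)])])
cv2.imwrite("pics/caps.png",t)
im=a[145:350,240:480]; cv2.imwrite("pics/base.png",cv2.resize(im,None,fx=2.9,fy=2.9,interpolation=cv2.INTER_CUBIC))
E
```

```text
(no output)
```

View pics/caps.png

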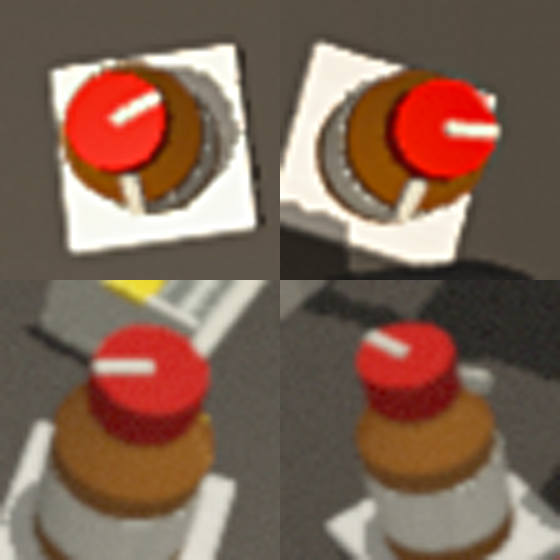

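View pics/base.png

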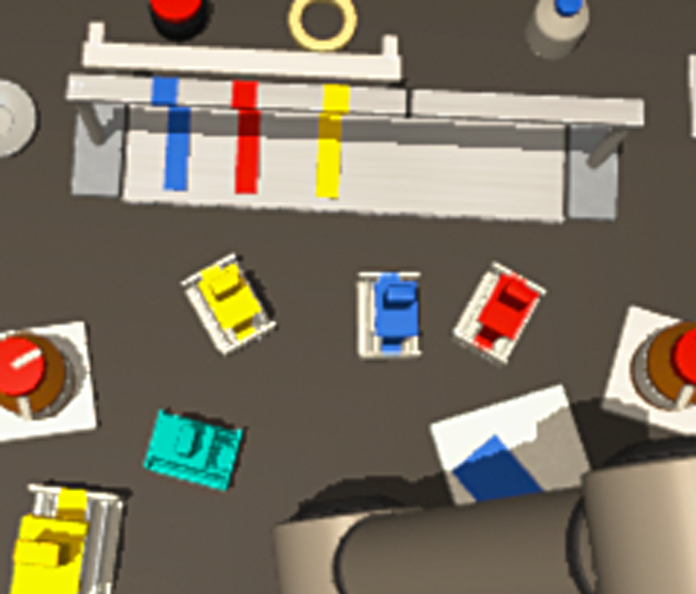

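Crop check: bands from the bare end (right) run yellow, red, blue. The small yellow basket is at crop (235,300), blue at (395,310), red at (500,310). Cap lines sit about 110° anticlockwise of the ticks on both jars. I still need the direction of the hook mouths, so I'll look from the scene camera.

```bash
python3 - <<'E'
from h import *
b=cv2.imread("pics/scene1.png")[160:295,225:365]; cv2.imwrite("pics/bask.png",cv2.resize(b,None,fx=4.4,fy=4.4,interpolation=cv2.INTER_CUBIC))
np.set_printoptions(precision=2,suppress=True)
o=get_obs(); print(o["tool_pos"],o["tcp_rot"],o["time"],o["contact_force"])
cs={n:cam(n) for n in("scene","top")}
# colour blobs (top/scene), list comps
rng={"red":[((0,150,60),(6,255,255)),((174,150,60),(180,255,255))],"yellow":[((24,150,80),(33,255,255))],"blue":[((104,150,50),(120,255,255))]}
for n,c in cs.items():
    hsv=cv2.cvtColor(c["frame"],cv2.COLOR_RGB2HSV)
    for k,rs in rng.items():
        m=sum(cv2.inRange(hsv,np.array(a),np.array(b)) for a,b in rs)
        N,l,s,ce=cv2.connectedComponentsWithStats(m,connectivity=4)
        print(n,k,[(np.round(ce[i][::-1],1).tolist(),int(s[i][4])) for i in range(1,N) if s[i][4]>25])
E
```

```text
[ 143.49 -505.02  240.75] [3.14 0.   0.28] 2.2 [-0.02 -0.45 -0.72]
scene red [([159.9, 214.7], 304), ([203.5, 254.7], 548), ([247.8, 426.4], 412), ([268.1, 294.6], 68), ([314.0, 298.5], 288), ([367.0, 290.3], 514)]
scene yellow [([192.8, 438.3], 1218), ([245.0, 339.7], 529), ([251.0, 263.9], 66), ([298.2, 271.4], 271)]
scene blue [([16.2, 13.2], 755), ([38.0, 467.5], 8260), ([72.6, 540.4], 744), ([208.1, 289.1], 829), ([285.0, 556.1], 5872), ([273.7, 156.7], 96), ([283.9, 323.1], 66), ([330.8, 321.3], 238)]
top red [([143.2, 300.1], 279), ([191.5, 324.5], 295), ([251.5, 413.8], 314), ([267.5, 481.2], 320), ([271.3, 244.4], 293)]
top yellow [([179.8, 355.2], 103), ([202.8, 352.7], 152), ([246.8, 318.3], 284), ([316.6, 264.5], 76), ([340.0, 255.7], 654)]
top blue [([137.0, 179.6], 744), ([145.1, 435.7], 63), ([190.3, 299.5], 267), ([200.7, 565.1], 84), ([251.7, 376.1], 309), ([318.9, 140.4], 4473), ([307.9, 410.1], 357)]
```

View pics/bask.png

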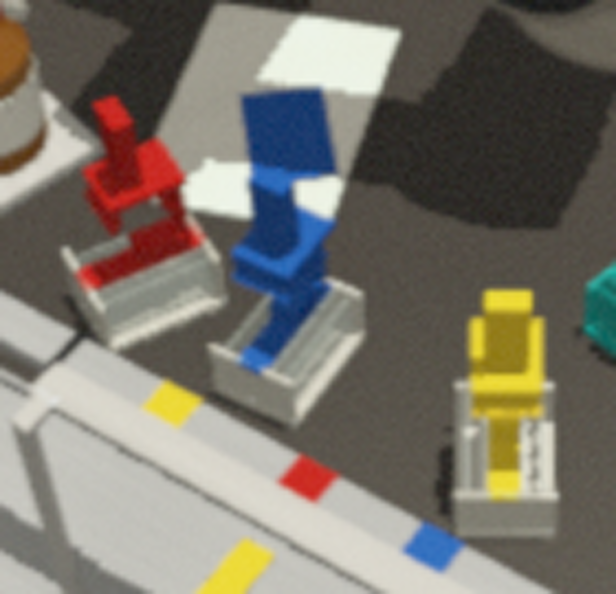

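Bask crop: all three mouths face the rail (+x). Yaws are roughly yellow +31°, blue 0°, red −28°. Next is an accurate fit of rail, bands, caps and baskets.

```bash
cat > fit.py <<'E'
from h import *
from scipy.optimize import minimize
from scipy.ndimage import map_coordinates
RNG={"red":[((0,140,50),(7,255,255)),((172,140,50),(180,255,255))],"yellow":[((22,140,60),(34,255,255))],"blue":[((103,140,40),(122,255,255))]}
def cmask(c,k):
    h=cv2.cvtColor(c["frame"],cv2.COLOR_RGB2HSV); return sum(cv2.inRange(h,np.array(a),np.array(b)) for a,b in RNG[k])
BOX=[(-7,7,-13,13,118,174),(-32,20,-20,20,113,118),(-32,-27,-20,20,46,113),(-32,25,-8,8,46,58),(18,23,-20,20,94,113)]
def corners(b): return np.array([[x,y,z] for x in b[:2] for y in b[2:4] for z in b[4:]],float)
def render(c,p,boxes,z0,off,n,S=4):
    im=np.zeros((n*S,n*S),np.uint8); cs,sn=np.cos(p[2]),np.sin(p[2])
    for b in boxes:
        P=corners(b); Q=np.c_[p[0]+cs*P[:,0]-sn*P[:,1],p[1]+sn*P[:,0]+cs*P[:,1],P[:,2]+z0]
        q=(proj(c,Q)[:,::-1]+.5-np.array(off))*S*16
        cv2.fillConvexPoly(im,cv2.convexHull(q.astype(np.int32)),255,cv2.LINE_AA,4)
    return cv2.resize(im,(n,n),interpolation=cv2.INTER_AREA)/255.
def fit(cs,k,p0,z0=0,n=60,boxes=BOX):
    data=[]
    for c in cs:
        r,cc=proj(c,[[p0[0],p0[1],z0+100]])[0]; off=(int(cc)-n//2,int(r)-n//2)
        m=cmask(c,k)[off[1]:off[1]+n,off[0]:off[0]+n]/255.; data.append((c,off,m))
    def cost(v):
        p=[p0[0]+v[0]*10,p0[1]+v[1]*10,p0[2]+v[2]*.2]; s=0
        for c,off,m in data:
            r=render(c,p,boxes,z0,off,n); s+=np.minimum(r,m).sum()/np.maximum(r,m).sum()
        return -s
    b=min((minimize(cost,v,method="Nelder-Mead",options=dict(xatol=.02,fatol=1e-4,initial_simplex=np.array(v)+np.array([[0,0,0],[1,0,0],[0,1,0],[0,0,1.]]))) for v in ([0,0,0],[-.5,-.5,-.5])),key=lambda r:r.fun)
    return np.array([p0[0]+b.x[0]*10,p0[1]+b.x[1]*10,p0[2]+b.x[2]*.2]),-b.fun/len(cs)
def tri(cs,ats):
    A=[];B=[]
    for c,a in zip(cs,ats):
        o,d=ray(c,a); d/=np.linalg.norm(d); M=np.eye(3)-np.outer(d,d); A.append(M);B.append(M@o)
    return np.linalg.lstsq(np.vstack(A),np.hstack(B),rcond=None)[0]
E
python3 - <<'E'
from fit import *
np.set_printoptions(precision=2,suppress=True)
cs=[cam("scene"),cam("top")]
for k,p in dict(red=(440,-131,-.49),blue=(442,-17,0),yellow=(452,140,.54)).items():
    print(k,*fit(cs,k,p)); [print("  ",c_,*fit([c],k,p)) for c,c_ in zip(cs,"st")]
# caps: cylinder
th=np.linspace(0,6.28,24)
for nm,p0 in dict(a=(376,337),b=(386,-301)).items():
    data=[]
    for c in cs:
        r,cc=proj(c,[[*p0,138]])[0]; off=(int(cc)-20,int(r)-20); data.append((c,off,cv2.morphologyEx(cmask(c,"red"),cv2.MORPH_CLOSE,np.ones((7,7)))[off[1]:off[1]+40,off[0]:off[0]+40]/255.))
    def cost(v):
        s=0
        for c,off,m in data:
            P=np.array([[v[0]*10+p0[0]+27*np.cos(t),v[1]*10+p0[1]+27*np.sin(t),z] for t in th for z in(124,152)])
            im=np.zeros((160,160),np.uint8); cv2.fillConvexPoly(im,cv2.convexHull(((proj(c,P)[:,::-1]+.5-np.array(off))*64).astype(np.int32)),255,cv2.LINE_AA,4)
            r=cv2.resize(im,(40,40),interpolation=cv2.INTER_AREA)/255.; s+=np.minimum(r,m).sum()/np.maximum(r,m).sum()
        return -s
    b=minimize(cost,[0,0],method="Nelder-Mead",options=dict(initial_simplex=[[0,0],[.6,0],[0,.6]])); print("cap",nm,p0+b.x*10,b.fun/2)
# rail edges
def edge(c,A,B,hw=7,n=120):
    g=cv2.cvtColor(c["frame"],cv2.COLOR_RGB2GRAY).astype(float); a,b=proj(c,[A,B]); nrm=np.array([b[1]-a[1],-(b[0]-a[0])]); nrm/=np.linalg.norm(nrm)
    s=np.arange(-hw,hw+.01,.25); out=[]
    for t in np.linspace(.03,.97,n):
        p=a+t*(b-a); v=map_coordinates(g,[p[0]+s*nrm[0],p[1]+s*nrm[1]],order=1); d=np.gradient(cv2.GaussianBlur(v[None],(0,0),2)[0]); out.append((d,p))
    return s,nrm,out
for c,z,sgn,n_ in ((cs[1],201,1,"top far edge"),(cs[0],201,-1,"scene near edge")):
    ax=lambda y:632-.045*(200-y)  # rough axis guess
    A=[ax(240)+12*sgn,240,z];B=[ax(-200)+12*sgn,-200,z]
    s,nrm,out=edge(c,A,B); 
    pts=np.array([p+s[np.argmax(abs(d))]*nrm for d,p in out if abs(d).max()>2]); W=np.array([onz(c,p,z)[:2] for p in pts])
    for _ in range(4):
        f=np.polyfit(W[:,1],W[:,0],1); r=W[:,0]-np.polyval(f,W[:,1]); W=W[abs(r)<max(2*np.median(abs(r)),1)]
    print(n_,len(W),"slope",f[0],"x@0",f[1],"axis x@0",f[1]-12*sgn,np.std(r))
for k,ty in dict(yellow=40,red=120,blue=200).items():
    for c,n_ in zip(cs,"st"):
        N,l,st,ce=cv2.connectedComponentsWithStats(cmask(c,k),connectivity=4)
        r0=proj(c,[[622,ty,201]])[0]; print(k,n_,[ (onz(c,ce[i][::-1],201)[:2],st[i][4]) for i in range(1,N) if st[i][4]>20 and np.hypot(*(ce[i][::-1]-r0))<40])
E
```

```text
red [ 444.06 -129.16   -0.5 ] 0.7822049816732268
   s [ 444.05 -129.57   -0.5 ] 0.7766932599077474
   t [ 442.68 -128.04   -0.52] 0.7962357969138466
blue [441.07 -19.88   0.05] 0.6978544338293858
   s [437.41 -21.38   0.29] 0.6037105521507478
   t [442.34 -19.29   0.01] 0.8061805280138916
yellow [452.73 142.02   0.48] 0.8313723949446408
   s [452.95 141.56   0.49] 0.8676924722270496
   t [452.7  143.19   0.54] 0.8086226239030376
cap a [376.25 336.8 ] -0.9121167247773577
cap b [ 388.15 -302.55] -0.895049735697877
top far edge 62 slope 0.07040948147821495 x@0 631.4559751228554 axis x@0 619.4559751228554 1.1784819826977984
scene near edge 92 slope 0.04739958316851203 x@0 605.1973828955787 axis x@0 617.1973828955787 0.3218697194331564
yellow s [(array([615.98,  39.44]), np.int32(70))]
yellow t [(array([579.18,  45.21]), np.int32(318))]
red s [(array([620.03, 123.85]), np.int32(73))]
red t [(array([582.8 , 122.46]), np.int32(305))]
blue s [(array([623.52, 197.12]), np.int32(72))]
blue t [(array([584.59, 189.2 ]), np.int32(271))]
```

>>> {"op": "play_rows", "data": {
  "rows": [
    [[0.9,0.75,0],[0,0,0.6]],
    [[0.9,0.75,0],[0,0,0.6]],
    [[0.9,0.75,0],[0,0,0.6]],
    [[0.9,0.75,0],[0,0,0.6]],
    [[0.9,0.75,0],[0,0,0.6]],
    [[0.9,0.75,0],[0,0,0.6]],
    [[0.9,0.75,0],[0,0,0.6]],
    [[0.9,0.75,0],[0,0,0.6]],
    [[0.95,0.75,0],[0,0,0.6]],
    [[0,0,0],[0,0,0]]
  ],
  "hand": 1
}}

```text
time: 3.65
tool_pos: [389.3, -301.2, 240.8]
tcp_rot: [3.141, -0.0, 1.034]
contact_force: [0.1, -0.0, 0.9]
grip_width: 91.8
finger_force: 0.0
```

>>> {"op": "play_rows", "data": {
  "rows": [
    [[-0.04,-0.045,-1],[0,0,0]],
    [[0,0,-1],[0,0,0]],
    [[0,0,-0.9],[0,0,0]],
    [[0,0,-0.37],[0,0,0]],
    [[0,0,0],[0,0,0]]
  ]
}}

```text
time: 4.28
tool_pos: [386.4, -304.2, 142.5]
tcp_rot: [-3.141, -0.0, 1.03]
contact_force: [-0.3, -0.1, 1.0]
grip_width: 92.1
finger_force: 0.0
```

>>> {"op": "play_rows", "data": {
  "rows": [
    [[0,0,0],[0,0,0]],
    [[0,0,0],[0,0,0]],
    [[0,0,0],[0,0,0]],
    [[0,0,0],[0,0,0]],
    [[0,0,0],[0,0,0]],
    [[0,0,0],[0,0,0]]
  ],
  "hand": -1
}}

```text
time: 5.03
tool_pos: [387.6, -304.4, 143.0]
tcp_rot: [3.139, 0.0, 1.031]
contact_force: [5.1, -1.2, 0.0]
grip_width: 53.6
finger_force: 30.0
```

>>> {"op": "play_rows", "data": {
  "rows": [
    [[0,0,0],[0,0,-1]],
    [[0,0,0],[0,0,-1]],
    [[0,0,0],[0,0,-1]],
    [[0,0,0],[0,0,-1]],
    [[0,0,0],[0,0,-1]],
    [[0,0,0],[0,0,-1]],
    [[0,0,0],[0,0,-1]],
    [[0,0,0],[0,0,-1]],
    [[0,0,0],[0,0,-1]],
    [[0,0,0],[0,0,-1]],
    [[0,0,0],[0,0,-1]],
    [[0,0,0],[0,0,-1]]
  ]
}}

```text
time: 6.52
tool_pos: [387.4, -303.0, 143.0]
tcp_rot: [-3.14, -0.0, -0.649]
contact_force: [4.3, 4.2, 3.4]
grip_width: 53.5
finger_force: 30.0
```

```bash
python3 -c "
from plant import *
o=get_obs();print(o['joint_positions'],o['moment'],o['tool_pos'],o['tcp_rot'])"
```

```text
[-0.82080126  0.38825037  1.75381476  0.00202227  0.99968863  1.39825199] [ 0.85808443 -0.87757488  0.080553  ] [ 387.39509038 -303.00173164  142.97823574] [-3.13988893e+00 -1.32449206e-04 -6.49350338e-01]
```

>>> {"op": "play_rows", "data": {
  "rows": [
    [[0,0,0],[0,0,-0.7]],
    [[0,0,0],[0,0,-0.7]],
    [[0,0,0],[0,0,-0.7]],
    [[0,0,0],[0,0,-0.5]],
    [[0,0,0],[0,0,0]]
  ]
}}

```text
time: 7.15
tool_pos: [386.7, -301.3, 142.6]
tcp_rot: [-3.14, 0.004, -1.006]
contact_force: [3.5, 10.1, 6.0]
grip_width: 52.8
finger_force: 30.0
```

```bash
python3 -c "
from plant import *
o=get_obs();print(o['joint_positions'],o['moment'],o['tool_pos'],o['tcp_rot'])"
```

```text
[-0.81967587  0.38794608  1.75546732  0.00223371  1.00219535  1.75598111] [ 1.6551087  -0.50014926  0.9384981 ] [ 386.65375906 -301.32603922  142.64265616] [-3.14048703  0.00429422 -1.0060648 ]
```

>>> {"op": "play_rows", "data": {
  "rows": [
    [[0,0,0],[0,0,0.3]],
    [[0,0,0],[0,0,0]],
    [[0,0,0],[0,0,0]],
    [[0,0,1],[0,0,0]],
    [[0,0,1],[0,0,0]],
    [[0,0,1],[0,0,0]],
    [[0,0.97,0.5],[0,0,0.9]],
    [[0,0.97,0],[0,0,0.9]],
    [[0,0.97,0],[0,0,0.9]],
    [[0,0.97,0],[0,0,0.9]],
    [[0,0.97,0],[0,0,0.9]],
    [[0,0.97,0],[0,0,0.9]]
  ],
  "hand": 1
}}

```text
time: 8.65
tool_pos: [386.5, -128.4, 247.6]
tcp_rot: [3.142, 0.0, -0.209]
contact_force: [-0.1, 0.5, -0.0]
grip_width: 91.4
finger_force: 0.0
```

>>> {"op": "play_rows", "data": {
  "rows": [
    [[0,0.97,0],[0,0,0.9]],
    [[0,0.97,0],[0,0,0.9]],
    [[0,0.97,0],[0,0,0.9]],
    [[0,0.97,0],[0,0,0.9]],
    [[0,0.97,0],[0,0,0.9]],
    [[0,0.97,0],[0,0,0.9]],
    [[0,0.97,0],[0,0,0.9]],
    [[0,0.97,0],[0,0,0.9]],
    [[0,0.97,0],[0,0,0.9]],
    [[0,0.97,0],[0,0,0.9]],
    [[0,0.97,0],[0,0,0.9]],
    [[0,0.97,0],[0,0,0.9]]
  ]
}}

```text
time: 10.15
tool_pos: [386.6, 220.7, 247.6]
tcp_rot: [-3.142, 0.0, 1.299]
contact_force: [-0.3, -0.1, -0.5]
grip_width: 91.5
finger_force: 0.0
```

>>> {"op": "play_rows", "data": {
  "rows": [
    [[-0.09,0.97,0],[0,0,0.7]],
    [[-0.09,0.97,0],[0,0,0.7]],
    [[-0.09,0.97,0],[0,0,0.7]],
    [[-0.08,0.96,0],[0,0,0.7]],
    [[0,0,-1],[0,0,0]],
    [[0,0,-1],[0,0,0]],
    [[0,0,-1],[0,0,0]],
    [[0,0,-0.5],[0,0,0]],
    [[0,0,0],[0,0,0]]
  ]
}}

```text
time: 11.28
tool_pos: [376.0, 335.7, 142.1]
tcp_rot: [-3.14, 0.001, 1.687]
contact_force: [0.3, 0.1, -0.0]
grip_width: 91.7
finger_force: 0.0
```

>>> {"op": "play_rows", "data": {
  "rows": [
    [[0,0,0],[0,0,0]],
    [[0,0,0],[0,0,0]],
    [[0,0,0],[0,0,0]],
    [[0,0,0],[0,0,0]],
    [[0,0,0],[0,0,0]],
    [[0,0,0],[0,0,0]]
  ],
  "hand": -1
}}

```text
time: 12.02
tool_pos: [376.5, 336.1, 142.9]
tcp_rot: [3.141, -0.0, 1.687]
contact_force: [1.3, 0.5, 2.4]
grip_width: 53.5
finger_force: 30.0
```

>>> {"op": "play_rows", "data": {
  "rows": [
    [[0,0,0],[0,0,-1]],
    [[0,0,0],[0,0,-1]],
    [[0,0,0],[0,0,-1]],
    [[0,0,0],[0,0,-1]],
    [[0,0,0],[0,0,-1]],
    [[0,0,0],[0,0,-1]],
    [[0,0,0],[0,0,-1]],
    [[0,0,0],[0,0,-1]],
    [[0,0,0],[0,0,-1]],
    [[0,0,0],[0,0,-1]],
    [[0,0,0],[0,0,-1]],
    [[0,0,0],[0,0,-1]]
  ]
}}

```text
time: 13.52
tool_pos: [377.1, 335.5, 142.9]
tcp_rot: [3.141, -0.002, 0.007]
contact_force: [3.2, -3.6, 2.5]
grip_width: 53.5
finger_force: 30.0
```

>>> {"op": "play_rows", "data": {
  "rows": [
    [[0,0,0],[0,0,-0.7]],
    [[0,0,0],[0,0,-0.7]],
    [[0,0,0],[0,0,-0.7]],
    [[0,0,0],[0,0,-0.6]],
    [[0,0,0],[0,0,0]]
  ]
}}

```text
time: 14.15
tool_pos: [376.7, 335.5, 142.8]
tcp_rot: [3.141, -0.001, -0.363]
contact_force: [1.6, -3.8, 3.1]
grip_width: 53.2
finger_force: 30.0
```

```bash
python3 -c "
from plant import *
o=get_obs();print(o['joint_positions'],o['moment'],o['tool_pos'],o['tcp_rot'])"
```

```text
[ 5.76568869e-01  4.08872608e-01  1.71994044e+00 -1.97650272e-03
  1.01280593e+00  2.51153936e+00] [-0.78555225 -0.30137698  0.80608334] [376.6574332  335.45561357 142.84687484] [ 3.14058280e+00 -1.33872585e-03 -3.63126946e-01]
```

>>> {"op": "play_rows", "data": {
  "rows": [
    [[0,0,0],[0,0,0.3]],
    [[0,0,0],[0,0,0]],
    [[0,0,0],[0,0,0]],
    [[0,0,1],[0,0,0]],
    [[0,0,1],[0,0,0]],
    [[0,0,1],[0,0,0]],
    [[0,-0.9,0.8],[0,0,1]],
    [[0.3,-0.9,0],[0,0,1]],
    [[0.3,-0.9,0],[0,0,1]],
    [[0.3,-0.9,0],[0,0,1]],
    [[0.3,-0.9,0],[0,0,1]],
    [[0.3,-0.9,0],[0,0,1]]
  ],
  "hand": 1
}}

```text
time: 15.65
tool_pos: [421.4, 173.3, 256.6]
tcp_rot: [-3.141, -0.0, 0.519]
contact_force: [0.2, 0.1, -0.1]
grip_width: 91.8
finger_force: 0.0
```

```bash
python3 - <<'E'
from fit import *
np.set_printoptions(precision=2,suppress=True)
cs=[cam("scene"),cam("top")]; a=cs[1]["frame"][:,:,::-1];b=cs[0]["frame"][:,:,::-1]
def cr(im,r,c,h,s=5): return cv2.resize(im[r-h:r+h,c-h:c+h],(s*2*h,s*2*h),interpolation=cv2.INTER_CUBIC)
cv2.imwrite("pics/caps2.png",np.vstack([np.hstack([cr(a,275,250,28),cr(a,270,478,28)]),np.hstack([cr(b,255,425,28),cr(b,170,217,28)])]))
for k,p in dict(red=(444,-129,-.5),blue=(442,-19,0),yellow=(453,142,.5)).items():
    print(k,*fit(cs,k,p)); [print("  ",c_,*fit([c],k,p)) for c,c_ in zip(cs,"st")]
E
```

```text
red [ 444.25 -128.96   -0.52] 0.7736914387683482
   s [ 444.49 -129.69   -0.54] 0.7614439940362496
   t [ 442.86 -127.83   -0.54] 0.7967249850948788
blue [405.66 -37.02   0.18] 0.7701678307430655
   s [397.92 -42.16   0.45] 0.787667442341159
   t [405.74 -37.68  -0.  ] 0.8114532743863929
yellow [450.79 140.7    0.47] 0.5278127457332557
   s [453.12 141.55   0.5 ] 0.8360694306477756
   t [434.42 138.81   1.01] 0.26064317449869534
```

View pics/caps2.png

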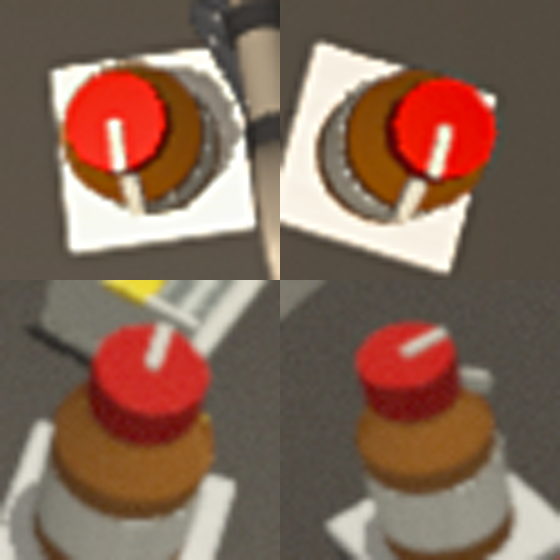

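Both white lines now point at their ticks, at crop (125,170) and (430,165), so the caps are home. Blue was knocked to about (406,−37) with yaw near 0.

>>> {"op": "play_rows", "data": {
  "rows": [
    [[-0.065,-0.88,0],[0,0,0.94]],
    [[-0.065,-0.88,0],[0,0,0.94]],
    [[-0.065,-0.88,0],[0,0,0.94]],
    [[-0.065,-0.88,0],[0,0,0.94]],
    [[-0.065,-0.88,0],[0,0,0.94]],
    [[-0.065,-0.88,0],[0,0,0.94]],
    [[-0.065,-0.88,0],[0,0,0.94]],
    [[-0.065,-0.88,0],[0,0,0.94]],
    [[0,0,-1],[0,0,0]],
    [[0,0,-1],[0,0,0]],
    [[0,0,-1],[0,0,0]],
    [[0,0,-0.35],[0,0,0]]
  ]
}}

```text
time: 17.25
tool_pos: [405.0, -36.2, 154.9]
tcp_rot: [-3.139, -0.001, 1.562]
contact_force: [-0.4, 0.9, -1.0]
grip_width: 91.6
finger_force: 0.0
```

>>> {"op": "play_rows", "data": {
  "rows": [
    [[0,0,0],[0,0,0]],
    [[0,0,0],[0,0,0]],
    [[0,0,0],[0,0,0]],
    [[0,0,0],[0,0,0]],
    [[0,0,0],[0,0,0]],
    [[0,0,0],[0,0,0]],
    [[0,0,0],[0,0,0]],
    [[0,0,0],[0,0,0]]
  ],
  "hand": -1
}}

```text
time: 18.25
tool_pos: [405.6, -37.2, 156.1]
tcp_rot: [-3.142, -0.0, 1.564]
contact_force: [-1.5, -0.5, 0.5]
grip_width: 16.5
finger_force: 0.3
```

>>> {"op": "play_rows", "data": {
  "rows": [
    [[0,0,0],[0,0,0]],
    [[0,0,0],[0,0,0]],
    [[0,0,0],[0,0,0]],
    [[0,0,0.4],[0,0,0]],
    [[0,0,0.9],[0,0,0]],
    [[0,0,0.9],[0,0,0]],
    [[0,0,0.9],[0,0,0]],
    [[0,0,0.87],[0,0,0]],
    [[0,0,0],[0,0,0]],
    [[0,0,0],[0,0,0]]
  ]
}}

```text
time: 19.5
tool_pos: [405.2, -37.0, 274.6]
tcp_rot: [-3.141, -0.0, 1.564]
contact_force: [-0.3, 0.4, -1.6]
grip_width: 13.8
finger_force: 30.0
```

```bash
python3 - <<'E'
from fit import *
np.set_printoptions(precision=2,suppress=True)
cs=[cam("scene"),cam("top")]; o=get_obs(); T=o["tool_pos"]; print(T,o["tcp_rot"],o["contact_force"],o["grip_width"])
save(cs[0],"pics/h1.png",(120,345,120,400),2.8)
print([fit([c],"blue",(T[0],T[1],0),z0=T[2]-156) for c in cs[:1]], fit(cs,"blue",(T[0],T[1],0),z0=T[2]-156))
c=cs[1]
# ring & band on the bar in top view: profile along bar axis top face
for f in (lambda y:617.5+.047*y,):
    ys=np.arange(-262,262,2.); P=np.c_[f(ys),ys,0*ys+201]; q=np.round(proj(c,P)).astype(int); v=c["frame"][q[:,0],q[:,1]].astype(int)
    for k,m in dict(blue=v[:,2]-v[:,0]>40,red=(v[:,0]-v[:,1]>60)&(v[:,1]<100),yellow=(v[:,0]-v[:,2]>60)&(v[:,1]>100),dark=v.sum(1)<250).items(): print(k,ys[m])
for c in cs:
  for p in ("mark_blue","mark_red","mark_yellow"):
    print(p,[(round(d["p"],2),onz(c,d["at"],195)[:2]) for d in pinpoint(p,"scene" if c is cs[0] else "top")[:2]])
E
```

```text
[405.09 -37.01 274.21] [-3.14 -0.    1.56] [-0.45  0.01 -2.73] 13.706864515639278
[(array([412.3 , -34.46,   0.42]), np.float64(0.6253030400549228))] (array([412.3 , -34.46,   0.42]), np.float64(0.3126515200274614))
blue [186. 188. 190. 192. 194. 196. 198. 200. 202. 204. 206. 208. 210.]
red [116. 118. 120. 122. 124. 126. 128. 130. 132. 134. 136.]
yellow [ 28.  30.  32.  34.  36.  38.  40.  42.  44.  46.  48.  50.  52. 114.]
dark [-262. -260. -258. -256. -254. -252. -250. -248. -246. -244.  -28.  -26.
  -24.  118.  120.  132.]
mark_blue [(0.97, array([629.66, 199.45]))]
mark_red [(0.77, array([628.33, 121.91]))]
mark_yellow [(0.56, array([601.79,  22.78]))]
mark_blue [(0.63, array([628.05, 199.04]))]
mark_red [(0.86, array([618.32, 121.45]))]
mark_yellow [(0.63, array([610.57,  42.77]))]
```

View pics/h1.png

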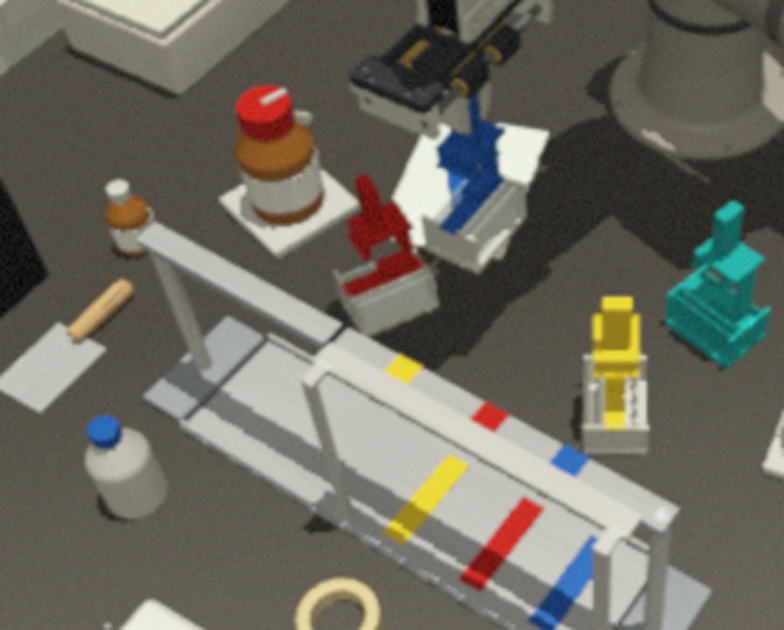

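>>> {"op": "play_rows", "data": {
  "rows": [
    [[0.87,-0.12,0],[0,0,-0.1]],
    [[0.87,-0.12,0],[0,0,-0.1]],
    [[0.87,-0.12,0],[0,0,-0.1]],
    [[0.87,-0.12,0],[0,0,0]],
    [[0.87,-0.12,0],[0,0,0]],
    [[0.87,-0.12,0],[0,0,0]],
    [[0.87,-0.12,0],[0,0,0]],
    [[0.88,-0.1,0],[0,0,0]],
    [[0,0,0],[0,0,0]],
    [[0,0,0],[0,0,0]]
  ]
}}

```text
time: 21.15
tool_pos: [614.2, -65.2, 274.8]
tcp_rot: [-3.14, -0.0, 1.522]
contact_force: [-1.3, 0.4, -1.9]
grip_width: 14.0
finger_force: 30.0
```

```bash
python3 - <<'E'
from fit import *
np.set_printoptions(precision=2,suppress=True)
o=get_obs(); print(o["tool_pos"],o["tcp_rot"],o["contact_force"])
cs=[cam("scene"),cam("top")]; T=o["tool_pos"]
s=cs[0]["frame"]; r,c=proj(cs[0],[[T[0],T[1],195]])[0].astype(int); save(cs[0],"pics/h2.png",(r-55,r+55,c-70,c+70),5)
print(r,c,fit(cs[:1],"blue",(T[0],T[1],-.05),z0=T[2]-156))
E
```

```text
[614.16 -65.24 274.75] [-3.14 -0.    1.52] [-1.31  0.38 -1.91]
233 227 (array([616.12, -66.55,   0.34]), np.float64(0.5239740783877064))
```

View pics/h2.png

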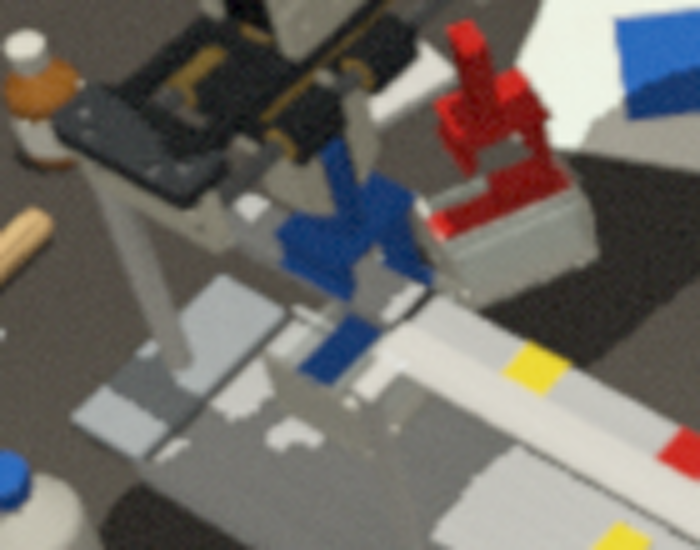

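>>> {"op": "play_rows", "data": {
  "rows": [
    [[0,0,-0.3],[0,0,0]],
    [[0,0,-0.3],[0,0,0]],
    [[0,0,-0.25],[0,0,0]],
    [[0,0,0],[0,0,0]]
  ]
}}

```text
time: 21.75
tool_pos: [614.4, -65.3, 248.7]
tcp_rot: [-3.14, -0.0, 1.522]
contact_force: [0.6, 0.4, -2.3]
grip_width: 14.0
finger_force: 30.0
```

>>> {"op": "play_rows", "data": {
  "rows": [
    [[0,0,-0.1],[0,0,0]],
    [[0,0,-0.06],[0,0,0]],
    [[0,0,0],[0,0,0]]
  ]
}}

```text
time: 22.12
tool_pos: [614.8, -65.4, 244.9]
tcp_rot: [-3.142, 0.0, 1.522]
contact_force: [-0.0, 0.1, -1.4]
grip_width: 13.7
finger_force: 30.0
```

>>> {"op": "play_rows", "data": {
  "rows": [
    [[0.02,0.4,0.03],[0,0,0]],
    [[0.038,0.8,0],[0,0,0]],
    [[0.038,0.8,0],[0,0,0]],
    [[0.038,0.8,0],[0,0,0]],
    [[0.038,0.8,0],[0,0,0]],
    [[0,0,0],[0,0,0]]
  ]
}}

```text
time: 22.88
tool_pos: [619.9, 45.0, 246.1]
tcp_rot: [3.141, -0.001, 1.525]
contact_force: [-0.7, 0.2, -2.1]
grip_width: 13.9
finger_force: 30.0
```

>>> {"op": "play_rows", "data": {
  "rows": [
    [[0.036,0.8,0],[0,0,0]],
    [[0.036,0.8,0],[0,0,0]],
    [[0.036,0.8,0],[0,0,0]],
    [[0.036,0.8,0],[0,0,0]],
    [[0.036,0.8,0],[0,0,0]],
    [[0.036,0.8,0],[0,0,0]],
    [[0.015,0.3,0],[0,0,0]],
    [[0,0,0],[0,0,0]],
    [[0,0,0],[0,0,0]]
  ]
}}

```text
time: 24.0
tool_pos: [627.0, 194.9, 245.8]
tcp_rot: [3.142, 0.0, 1.522]
contact_force: [0.0, -0.1, -2.8]
grip_width: 13.7
finger_force: 30.0
```

```bash
python3 - <<'E'
from fit import *
np.set_printoptions(precision=2,suppress=True)
o=get_obs(); print(o["tool_pos"],o["tcp_rot"],o["contact_force"])
cs=[cam("scene"),cam("top")]; T=o["tool_pos"]
r,c=proj(cs[0],[[T[0],T[1],170]])[0].astype(int); save(cs[0],"pics/h3.png",(r-55,r+55,c-70,c+70),5)
for k,p in dict(red=(444,-129,-.5),yellow=(453,142,.5)).items(): print(k,*fit(cs,k,p),*fit(cs[:1],k,p))
E
```

```text
[626.96 194.91 245.8 ] [3.14 0.   1.52] [ 0.05 -0.12 -2.84]
red [ 444.18 -129.05   -0.52] 0.7750389413347589 [ 444.59 -129.55   -0.52] 0.7661783826985243
yellow [481.77 158.43   0.48] 0.1035446762019694 [481.77 158.43   0.48] 0.2070893524039388
```

View pics/h3.png

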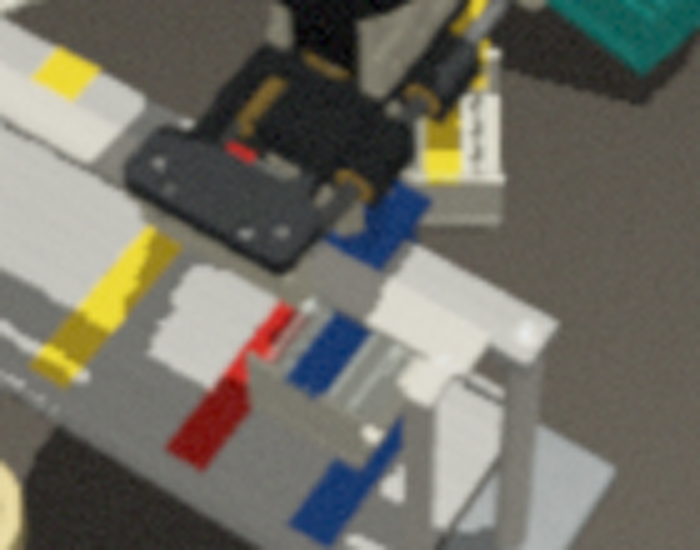

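>>> {"op": "play_rows", "data": {
  "rows": [
    [[0.005,0.1,0],[0,0,0]],
    [[0,0,-0.06],[0,0,0]],
    [[0,0,0],[0,0,0]]
  ]
}}

```text
time: 24.48
tool_pos: [627.0, 198.5, 243.9]
tcp_rot: [-3.142, 0.0, 1.522]
contact_force: [-0.2, -0.1, -1.7]
grip_width: 14.3
finger_force: 30.0
```

>>> {"op": "play_rows", "data": {
  "rows": [
    [[0,0,0],[0,0,0]],
    [[0,0,0],[0,0,0]],
    [[0,0,0],[0,0,0]],
    [[0,0,1],[0,0,0]],
    [[0,0,1],[0,0,0]],
    [[0,0,0.3],[0,0,0]],
    [[-1,-0.9,0],[0,0,-0.5]],
    [[-1,-0.9,0],[0,0,-0.5]],
    [[-1,-0.9,0],[0,0,-0.5]],
    [[0,-0.9,0],[0,0,-0.5]],
    [[0,-0.9,0],[0,0,-0.5]],
    [[0,-0.9,0],[0,0,-0.5]]
  ],
  "hand": 1
}}

```text
time: 25.98
tool_pos: [536.5, 35.8, 312.2]
tcp_rot: [-3.141, 0.001, 1.101]
contact_force: [-0.7, 0.3, 0.1]
grip_width: 91.9
finger_force: 0.0
```

```bash
python3 - <<'E'
from fit import *
np.set_printoptions(precision=2,suppress=True)
o=get_obs(); print(o["tool_pos"],o["tcp_rot"])
cs=[cam("scene"),cam("top")]
r,c=proj(cs[0],[[627,198,190]])[0].astype(int)
A=cs[0]["frame"][r-45:r+45,c-45:c+45]; r,c=proj(cs[1],[[627,198,190]])[0].astype(int); B=cs[1]["frame"][r-45:r+45,c-45:c+45]
cv2.imwrite("pics/h4.png",cv2.resize(np.hstack([A,B])[:,:,::-1],None,fx=4.4,fy=4.4,interpolation=cv2.INTER_CUBIC))
for k,p,z in (("red",(444,-129,-.5),0),("yellow",(453,142,.5),0),("blue",(627,198,-.05),88)):
  print(k,*fit(cs,k,p,z)); [print("  ",*fit([c],k,p,z)) for c in cs]
E
```

```text
[536.54  35.82 312.21] [-3.14  0.    1.1 ]
red [ 444.23 -128.64   -0.52] 0.5857686544406314
   [ 446.98 -128.7    -0.49] 0.39100997821403205
   [ 442.73 -127.82   -0.54] 0.7943511073639188
yellow [452.4  142.15   0.48] 0.8237862116237746
   [451.73 141.02   0.5 ] 0.8609621047453818
   [452.38 143.13   0.5 ] 0.799255371735678
blue [624.58 198.44   0.01] 0.5771589266474022
   [627.52 197.44   0.2 ] 0.4970753219913642
   [621.89 198.55  -0.06] 0.7083358313135378
```

View pics/h4.png

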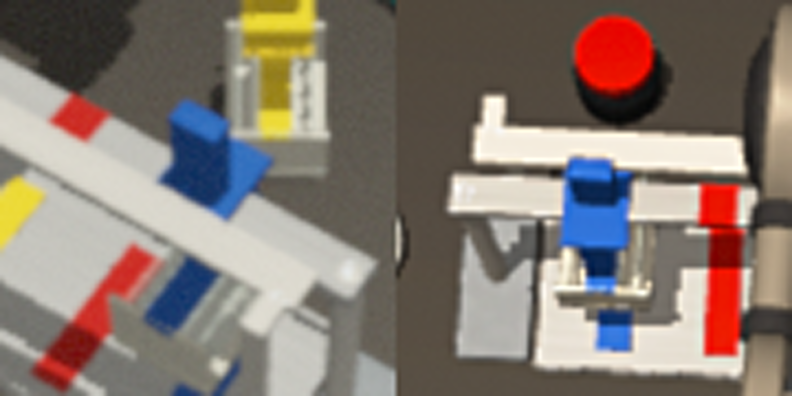

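Blue hangs centred on its band: right panel, hook at (600,220) over the stripe at (613,330). Next, red.

>>> {"op": "play_rows", "data": {
  "rows": [
    [[-0.52,-0.915,0],[0,0,-0.06]],
    [[-0.52,-0.915,0],[0,0,-0.06]],
    [[-0.52,-0.915,0],[0,0,-0.06]],
    [[-0.52,-0.915,0],[0,0,-0.06]],
    [[-0.52,-0.915,0],[0,0,-0.06]],
    [[-0.51,-0.91,0],[0,0,-0.06]],
    [[0,0,-1],[0,0,0]],
    [[0,0,-1],[0,0,0]],
    [[0,0,-1],[0,0,0]],
    [[0,0,-1],[0,0,0]],
    [[0,0,-1],[0,0,0]],
    [[0,0,-0.2],[0,0,0]]
  ]
}}

```text
time: 27.58
tool_pos: [442.6, -126.8, 155.2]
tcp_rot: [-3.137, 0.0, 1.054]
contact_force: [0.3, -0.2, 0.9]
grip_width: 92.0
finger_force: 0.0
```

>>> {"op": "play_rows", "data": {
  "rows": [
    [[0,0,0],[0,0,0]],
    [[0,0,0],[0,0,0]],
    [[0,0,0],[0,0,0]],
    [[0,0,0],[0,0,0]],
    [[0,0,0],[0,0,0]],
    [[0,0,0],[0,0,0]],
    [[0,0,0],[0,0,0]],
    [[0,0,0],[0,0,0]],
    [[0,0,0],[0,0,0]],
    [[0,0,0],[0,0,0]],
    [[0,0,0],[0,0,0]]
  ],
  "hand": -1
}}

```text
time: 28.95
tool_pos: [443.6, -127.8, 156.8]
tcp_rot: [-3.141, 0.0, 1.053]
contact_force: [0.3, 0.6, -2.5]
grip_width: 13.9
finger_force: 30.0
```

>>> {"op": "play_rows", "data": {
  "rows": [
    [[0,0,0.4],[0,0,0]],
    [[0,0,0.9],[0,0,0.5]],
    [[0,0,0.9],[0,0,0.8]],
    [[0,0,0.9],[0,0,0.8]],
    [[0,0,0.84],[0,0,0.8]],
    [[0,0,0],[0,0,0.47]],
    [[0,0,0],[0,0,0]]
  ]
}}

```text
time: 29.82
tool_pos: [443.7, -127.9, 276.0]
tcp_rot: [3.141, 0.0, 1.523]
contact_force: [-0.1, 1.3, -2.4]
grip_width: 14.3
finger_force: 30.0
```

>>> {"op": "play_rows", "data": {
  "rows": [
    [[0.805,0.13,0],[0,0,0]],
    [[0.805,0.13,0],[0,0,0]],
    [[0.805,0.13,0],[0,0,0]],
    [[0.805,0.13,0],[0,0,0]],
    [[0.805,0.13,0],[0,0,0]],
    [[0.805,0.13,0],[0,0,0]],
    [[0.805,0.13,0],[0,0,0]],
    [[0,0,0],[0,0,0]],
    [[0,0,-0.3],[0,0,0]],
    [[0,0,-0.3],[0,0,0]],
    [[0,0,-0.25],[0,0,0]],
    [[0,0,0],[0,0,0]]
  ]
}}

```text
time: 31.32
tool_pos: [612.2, -100.6, 248.9]
tcp_rot: [-3.14, -0.0, 1.523]
contact_force: [0.1, 1.1, -2.7]
grip_width: 13.9
finger_force: 30.0
```

>>> {"op": "play_rows", "data": {
  "rows": [
    [[0.01,0,-0.1],[0,0,0]],
    [[0.01,0,0],[0,0,0]],
    [[0.02,0.4,0],[0,0,0]],
    [[0.038,0.8,0],[0,0,0]],
    [[0.038,0.8,0],[0,0,0]],
    [[0.038,0.8,0],[0,0,0]],
    [[0.038,0.8,0],[0,0,0]],
    [[0,0,0],[0,0,0]]
  ]
}}

```text
time: 32.33
tool_pos: [618.5, 9.9, 247.0]
tcp_rot: [3.141, -0.001, 1.527]
contact_force: [0.1, -0.2, -1.9]
grip_width: 13.8
finger_force: 30.0
```

>>> {"op": "play_rows", "data": {
  "rows": [
    [[0.036,0.8,0],[0,0,0]],
    [[0.036,0.8,0],[0,0,0]],
    [[0.036,0.8,0],[0,0,0]],
    [[0.036,0.8,0],[0,0,0]],
    [[0.025,0.57,0],[0,0,0]],
    [[0,0,0],[0,0,0]],
    [[0,0,0],[0,0,0]]
  ]
}}

```text
time: 33.2
tool_pos: [623.7, 119.7, 246.7]
tcp_rot: [3.142, 0.001, 1.523]
contact_force: [0.6, 0.2, -2.5]
grip_width: 13.6
finger_force: 30.0
```

```bash
python3 - <<'E'
from fit import *
np.set_printoptions(precision=2,suppress=True)
o=get_obs(); print(o["tool_pos"],o["tcp_rot"],o["contact_force"])
E
```

```text
[623.66 119.65 246.73] [3.14 0.   1.52] [ 0.56  0.16 -2.51]
```

>>> {"op": "play_rows", "data": {
  "rows": [
    [[0.005,0.11,0],[0,0,0]],
    [[0,0,-0.07],[0,0,0]],
    [[0,0,0],[0,0,0]]
  ]
}}

```text
time: 33.58
tool_pos: [623.9, 123.5, 244.8]
tcp_rot: [3.141, 0.0, 1.523]
contact_force: [-0.0, -0.5, -0.8]
grip_width: 13.9
finger_force: 30.0
```

>>> {"op": "play_rows", "data": {
  "rows": [
    [[0,0,0],[0,0,0]],
    [[0,0,0],[0,0,0]],
    [[0,0,0],[0,0,0]],
    [[0,0,1],[0,0,0]],
    [[0,0,1],[0,0,0]],
    [[0,0,0.3],[0,0,0]],
    [[-1,-0.9,0],[0,0,0.5]],
    [[-1,-0.9,0],[0,0,0.5]],
    [[-1,-0.9,0],[0,0,0.5]],
    [[0,-0.9,0],[0,0,0.5]],
    [[0,-0.9,0],[0,0,0.5]]
  ],
  "hand": 1
}}

```text
time: 34.95
tool_pos: [533.1, -11.9, 313.0]
tcp_rot: [-3.141, -0.0, 1.875]
contact_force: [0.9, -0.6, -1.4]
grip_width: 91.6
finger_force: 0.0
```

```bash
python3 - <<'E'
from fit import *
np.set_printoptions(precision=2,suppress=True)
o=get_obs(); print(o["tool_pos"],o["tcp_rot"])
cs=[cam("scene"),cam("top")]
for k,p,z in (("red",(623,123,-.05),88),("yellow",(453,142,.5),0),("blue",(627,198,-.05),88)):
  print(k,*fit(cs,k,p,z)); [print("  ",*fit([c],k,p,z)) for c in cs]
ims=[]
for c in cs:
  r,q=proj(c,[[624,150,170]])[0].astype(int); ims.append(c["frame"][r-45:r+45,q-45:q+45])
cv2.imwrite("pics/h5.png",cv2.resize(np.hstack(ims)[:,:,::-1],None,fx=4.4,fy=4.4,interpolation=cv2.INTER_CUBIC))
E
```

```text
[533.07 -11.94 313.01] [-3.14 -0.    1.88]
red [622.53 123.41  -0.01] 0.5335203179253589
   [621.78 120.26   0.28] 0.5064910366187744
   [619.21 124.17  -0.  ] 0.6070460897838116
yellow [450.92 141.38   0.52] 0.8288861264773952
   [450.3  140.52   0.5 ] 0.8654693100210288
   [453.09 143.49   0.54] 0.8085220069776945
blue [624.58 198.42   0.01] 0.5758026761684398
   [627.81 197.21   0.18] 0.4950229656228305
   [621.92 198.75  -0.05] 0.7075185406188731
```

View pics/h5.png

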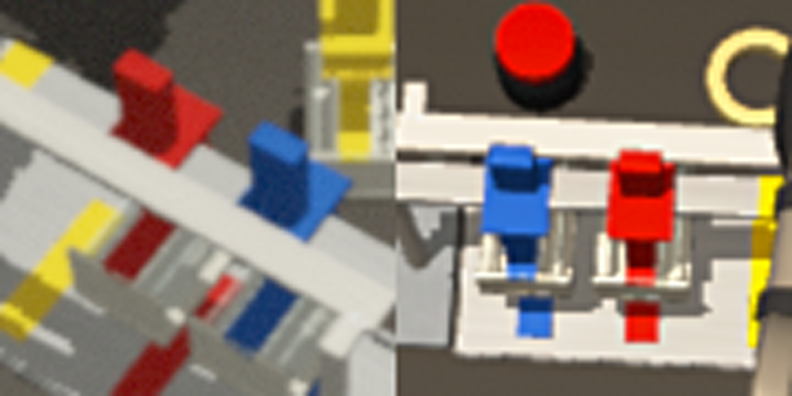

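Blue and red hang over their own stripes: right panel (515,230) and (640,230). Next, the small yellow.

>>> {"op": "play_rows", "data": {
  "rows": [
    [[-0.45,0.855,0],[0,0,0.245]],
    [[-0.45,0.855,0],[0,0,0.245]],
    [[-0.45,0.855,0],[0,0,0.245]],
    [[-0.45,0.855,0],[0,0,0.245]],
    [[-0.45,0.855,0],[0,0,0.245]],
    [[-0.45,0.855,0],[0,0,0.245]],
    [[0,0,-1],[0,0,0]],
    [[0,0,-1],[0,0,0]],
    [[0,0,-1],[0,0,0]],
    [[0,0,-1],[0,0,0]],
    [[0,0,-1],[0,0,0]],
    [[0,0,-0.23],[0,0,0]]
  ]
}}

```text
time: 36.55
tool_pos: [451.2, 143.1, 154.8]
tcp_rot: [-3.138, -0.002, 2.078]
contact_force: [0.1, 0.2, 0.1]
grip_width: 91.7
finger_force: 0.0
```

>>> {"op": "play_rows", "data": {
  "rows": [
    [[0,0,0],[0,0,0]],
    [[0,0,0],[0,0,0]],
    [[0,0,0],[0,0,0]],
    [[0,0,0],[0,0,0]],
    [[0,0,0],[0,0,0]],
    [[0,0,0],[0,0,0]],
    [[0,0,0],[0,0,0]],
    [[0,0,0],[0,0,0]],
    [[0,0,0],[0,0,0]],
    [[0,0,0],[0,0,0]],
    [[0,0,0],[0,0,0]]
  ],
  "hand": -1
}}

```text
time: 37.92
tool_pos: [452.6, 142.7, 156.6]
tcp_rot: [-3.141, -0.0, 2.078]
contact_force: [-0.3, -0.1, -2.4]
grip_width: 13.5
finger_force: 30.0
```

>>> {"op": "play_rows", "data": {
  "rows": [
    [[0,0,0.4],[0,0,0]],
    [[0,0,0.9],[0,0,0]],
    [[0,0,0.9],[0,0,0]],
    [[0,0,0.9],[0,0,0]],
    [[0,-0.9,0.86],[0,0,-0.5]],
    [[0,-0.91,0],[0,0,-0.5]],
    [[0,-0.91,0],[0,0,-0.5]],
    [[0,-0.91,0],[0,0,-0.5]],
    [[0,-0.91,0],[0,0,-0.5]],
    [[0,-0.91,0],[0,0,-0.5]],
    [[0,-0.91,0],[0,0,-0.5]],
    [[0,-0.91,0],[0,0,-0.47]]
  ]
}}

```text
time: 39.42
tool_pos: [452.7, -76.3, 276.4]
tcp_rot: [3.141, 0.0, 1.521]
contact_force: [-0.6, 0.3, -2.8]
grip_width: 14.3
finger_force: 30.0
```

>>> {"op": "play_rows", "data": {
  "rows": [
    [[0.77,0,0],[0,0,0]],
    [[0.77,0,0],[0,0,0]],
    [[0.77,0,0],[0,0,0]],
    [[0.77,0,0],[0,0,0]],
    [[0.77,0,0],[0,0,0]],
    [[0.77,0,0],[0,0,0]],
    [[0.77,0,0],[0,0,0]],
    [[0,0,0],[0,0,0]],
    [[0,0,-0.3],[0,0,0]],
    [[0,0,-0.3],[0,0,0]],
    [[0,0,-0.27],[0,0,0]],
    [[0,0,0],[0,0,0]]
  ]
}}

```text
time: 40.92
tool_pos: [613.8, -75.4, 248.6]
tcp_rot: [-3.14, -0.0, 1.524]
contact_force: [0.5, 0.8, -2.6]
grip_width: 13.9
finger_force: 30.0
```

Slide 115.4 mm to y = 40.

>>> {"op": "play_rows", "data": {
  "rows": [
    [[0.005,0,-0.09],[0,0,0]],
    [[0.005,0,0],[0,0,0]],
    [[0.02,0.4,0],[0,0,0]],
    [[0.036,0.8,0],[0,0,0]],
    [[0.036,0.8,0],[0,0,0]],
    [[0.036,0.8,0],[0,0,0]],
    [[0.036,0.8,0],[0,0,0]],
    [[0.01,0.25,0],[0,0,0]],
    [[0,0,0],[0,0,0]],
    [[0,0,0],[0,0,0]]
  ]
}}

```text
time: 42.18
tool_pos: [620.0, 39.3, 246.7]
tcp_rot: [3.141, 0.0, 1.523]
contact_force: [-0.2, 0.5, -2.5]
grip_width: 13.5
finger_force: 30.0
```

>>> {"op": "play_rows", "data": {
  "rows": [
    [[0,0.03,0],[0,0,0]],
    [[0,0,-0.07],[0,0,0]],
    [[0,0,0],[0,0,0]]
  ]
}}

```text
time: 42.55
tool_pos: [620.0, 40.7, 244.5]
tcp_rot: [-3.142, 0.0, 1.523]
contact_force: [-0.0, 1.0, -1.2]
grip_width: 13.8
finger_force: 30.0
```

>>> {"op": "play_rows", "data": {
  "rows": [
    [[0,0,0],[0,0,0]],
    [[0,0,0],[0,0,0]],
    [[0,0,0],[0,0,0]],
    [[0,0,1],[0,0,0]],
    [[0,0,1],[0,0,0]],
    [[0,0,0.3],[0,0,0]],
    [[-1,-0.9,0],[0,0,0]],
    [[-1,-0.9,0],[0,0,0]],
    [[-1,-0.9,0],[0,0,0]],
    [[-0.5,-0.9,0],[0,0,0]],
    [[-0.5,-0.9,0],[0,0,0]],
    [[0,-0.9,0],[0,0,0]]
  ],
  "hand": 1
}}

```text
time: 44.05
tool_pos: [498.8, -121.6, 313.1]
tcp_rot: [-3.141, -0.0, 1.523]
contact_force: [0.4, 0.4, -0.1]
grip_width: 91.9
finger_force: 0.0
```

```bash
python3 - <<'E'
from fit import *
np.set_printoptions(precision=2,suppress=True)
o=get_obs(); print(o["tool_pos"],o["tcp_rot"])
cs=[cam("scene"),cam("top")]
for k,p,z in (("red",(623,123,-.05),88),("yellow",(620,40,-.05),88),("blue",(627,198,-.05),88)):
  print(k,*fit(cs,k,p,z)); [print("  ",*fit([c],k,p,z)) for c in cs]
ims=[]
for c in cs:
  r,q=proj(c,[[622,120,170]])[0].astype(int); ims.append(c["frame"][r-60:r+60,q-65:q+65])
cv2.imwrite("pics/h6.png",cv2.resize(np.hstack(ims)[:,:,::-1],None,fx=3,fy=3,interpolation=cv2.INTER_CUBIC))
E
```

```text
[ 498.83 -121.64  313.12] [-3.14 -0.    1.52]
red [622.18 123.49  -0.01] 0.537032563438209
   [622.23 120.88   0.27] 0.499278610227905
   [619.28 124.18  -0.01] 0.6131658995831015
yellow [617.28  41.42   0.  ] 0.5860548928296947
   [616.33  37.14   0.38] 0.5101493122160812
   [616.68  41.77  -0.03] 0.7099846339679697
blue [624.56 198.44   0.01] 0.5789173213618676
   [627.67 197.36   0.18] 0.4956716064666473
   [621.96 198.74  -0.04] 0.7079357451774558
```

View pics/h6.png

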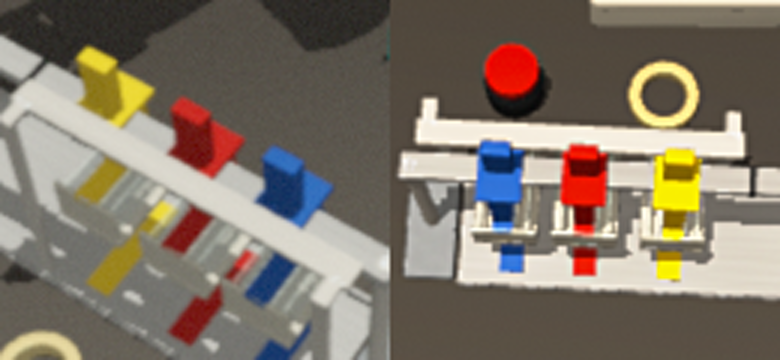

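All three baskets hang level over their own stripes: right panel, blue (500,190), red (583,190), yellow (677,190). The caps are home and the gripper is clear of everything.

```bash
python3 -c "
from plant import bot
print(bot.close_job())"
```

```text
the job is handed in; nothing more can be done
None
```

I handed the job in; no verdict came back. Both caps are twisted home, and the blue, red and yellow baskets hang released on their own bands, each about 3 mm or less off centre as measured in the camera images.

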